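# Close the glass jig's swing bar and pin it in its fork

## Task

The glass is laid in the jig: swing the jig's bar round until its eye stands fully home between the two ears of the fork. Then take the lock pin from its wooden block, pass it down through the upper ear, the eye and the lower ear until its collar sits flat on the upper ear, and let go. Do not knock over the black flask, and leave the pliers and the glass cutter where they lie.

Things in the scene. Friction and masses are not known exactly. Their poses are not given: they have to be found in the camera images.
- jig: Fixed jig: a plywood board 145 x 205 x 18 mm (its x from -45 to +100 mm and its y from -102 to +102 mm of the origin), with wooden fences and a glass piece at its +x side. Origin at board underside, on the line from pivot to fork and midway between them. Axes: z up, +y towards the bar's pivot (70 mm away), -y towards the steel fork (70 mm away), +x towards the glass and the fork's back web.
- fork_hole (a point): Centre of the hole at the upper face of the upper ear of the steel fork, 62 mm above the bench; same axes as the jig. The two ears are flat rings one above the other, 36 mm outside diameter, each 8 mm thick with a vertical 15 mm hole: lower ear 30 to 38 mm and upper ear 54 to 62 mm above the bench. The fork is open towards -x and both sides; a web joins the ears on the +x side and does not rise above 62 mm. Board top is at 18 mm.
- jig_bar (a joint): Angle of the swing bar about its vertical hinge, rad. 0 = fully home at the end stop: the bar points along the jig's -y and its eye is exactly under the upper ear's hole. Grows clockwise seen from above as it opens; at 1.57 the bar points along the jig's -x, and the other stop is at 1.75. About 0.12 N m of hinge friction: it stays where it is left, about 2 N at the handle moves it.
- bar_pivot (a point): Point on the bar's hinge axis at the bar's upper face, 52 mm above the bench. The aluminium bar is 20 mm wide and 12 mm thick, 40 to 52 mm above the bench, with a thin rail hanging under it down to 22 mm.
- bar_handle (a point): Point on the axis of the bar's upright round black handle, 62 mm from the hinge axis along the bar, 74 mm above the bench. The handle is 20 mm in diameter and stands up from the bar (52 mm) to 95 mm above the bench.
- bar_eye (a point): Centre of the eye at the bar's free end, at the bar's upper face (52 mm above the bench), 140 mm from the hinge axis: a ring 34 mm outside, with an 18 mm vertical hole.
- lock_pin: Loose steel pin, about 90 g, 76 mm long, standing upright in its block. Origin at the tip (lower end), z up along the pin towards the knob. From the tip up: 8 mm taper from 6 to 12 mm diameter, 12 mm shank up to 40 mm, collar 28 mm in diameter from 40 to 46 mm, round knob 22 mm in diameter from 46 to 76 mm.
- pin_collar (a point): Centre of the underside of the pin's collar, 40 mm above the pin's tip, on its axis. Seated, it coincides with fork_hole.
- pin_knob (a point): Centre of the pin's round knob, on its axis, 61 mm above the tip: the place to grip it.
- pin_block: Fixed wooden block 70 x 70 x 45 mm with a vertical 16 mm through hole at its centre in which the pin stands, collar on its top; the pin must be lifted 40 mm to come out. Origin at the centre of the underside.
- black_flask: Black bottle-shaped flask, 72 mm in diameter and 250 mm high, standing on the bench; bystander. Origin at the centre of its underside.
- running_pliers: Blue-handled pliers, 168 x 61 x 18 mm, lying on the bench; bystander. Origin at the centre of the underside.
- glass_cutter: Slim tan glass cutter, 151 x 15 x 15 mm, lying on the bench; bystander. Origin at the centre of the underside.
Not all that is in view belongs to the job. Several things have the shape of the lock_pin; the one meant has the colours described above.

How it is judged:
On the way:
1. the bar is swung home, its eye between the fork's ears (value of joint jig_bar below 0.045 rad), for 0.2 s.
At the end, for the whole second after the job is handed in: The bar is home (within 0.045 rad of its stop) with its eye between the ears; the pin stands through both ears and the eye, upright within 0.08 rad, centred within 4 mm, its collar within 3 mm of the upper ear's face, at rest and released (value of joint jig_bar below 0.045 rad and horizontal distance between pin_collar and fork_hole below 0.004 m and z of pin_collar in the frame of fork_hole between -0.003 and 0.003 m and angle between the z axis of lock_pin and the z axis of jig, either way round below 0.08 rad and linear speed of lock_pin below 0.02 m/s); the robot touches nothing.
It fails at once if the flask is knocked over (angle between black_flask's own z axis and vertical above 0.5 rad).
It fails at once if the pliers or the glass cutter are shifted by more than 30 mm (distance of any of running_pliers, glass_cutter from where it was at the start of the episode above 0.03 m).
It also fails if it takes over 51 s, if anything falls off the work surface, if the arm or the gripper's body presses on something with over 40 N, if the wrist force passes 120 N, or if a joint passes its speed limit or range.

## Robot

A 6-joint arm with a two-finger parallel gripper is mounted at the origin on a cart in front of the work surface, level with it; the furniture and walls round the work are solid. World frame = base frame: x ahead of the robot, y to its left, z up, the work surface at z = 0. Lengths are in m, angles in rad, forces in N, time in s.
With the tool pointing down it reaches from about 0.25 to 0.725 m from the base axis. Payload 4 kg.
Tool frame: the origin (TCP) lies on the front face of the gripper's body, between the roots of the fingers; the fingertips stand 73 mm ahead of it and the grasp point (between the pads) lies bot.tcp_to_grasp ahead of it (bot.tcp_to_grasp is the distance from the TCP to the grasp point, in m); z points along the fingers, y is the line along which they close (so a half turn about z gives the same grasp; the last joint's range is limited). The gripper opens to 85 mm and grips with 20 to 120 N. Pads are 22 mm wide; open, the fingers measure 114 mm over their backs; the gripper's body (76 mm by 85 mm) begins 54 mm behind the grasp point. The pads swing forward as they close: fully open they stand 13 mm farther back than shut.
Start: joints at [1.202, 0.241, 0.005, 1.335, 0, 1.571], TCP at [0.18, 0.466, 0.304] pointing down, gripper open.
Joint ranges: [-2.72, 2.72], [-1.05, 1.87], [-1.09, 1.28], [-1.99, 2.15], [-1.42, 1.44], [-3.14, 3.14]. Speed limits (rad/s): [2.79, 2.79, 3.14, 3.14, 3.14, 3.14].

## Interface

Orientations are given as a unit quaternion [x, y, z, w].
In Python, from workcell import bot gives the robot as it stands.
- The arm moves only by the shell command python3 -m jog 'ROWS' [OPENING]. ROWS is JSON, one flat list of numbers, 6 for each row, row after row: the shift along the world's x, y, z scaled (see below), then the turn, a rotation vector about the world's x, y, z scaled (see below). In form: [tx, ty, tz, wx, wy, wz, tx, ty, tz, wx, wy, wz, ...]. A call has 1 to 10 rows; each row is the pose to reach, as a shift and turn from the pose commanded when the call began; what a row does not reach only later rows make up. The controller multiplies each number of a shift by 800 mm and each number of a turn by 2 rad. A row lasts 1/12 s, in which the tool goes at most 41.7 mm and 7.16 degrees, less where a joint would pass 70% of its speed; a pose out of reach is approached as far as the arm can. A call with a number of a shift or a turn outside -1 to 1 is refused whole. A call with a gripper value outside its range is refused whole. OPENING is the opening, from -1 (shut) to 1 (fully open), set as the call begins (- or left out, the last holds). The fingers move at their own pace and stop on an object; the grip force is fixed at half the most. Time passes only in rows, so rows that repeat a pose let the fingers close. It gives the time, the measured TCP pose, the force, the opening and the grip force at its end, in the units of the state.
- bot.get_obs(): the state, without advancing time (a new reading comes with each control period).
- bot.camera(name): name is "scene" or "top" or "wrist"; returns (picture, depth): 400x640x3 uint8, red, green, blue; 400x640 float32, m along the optical axis (not along the pixel's ray), 0 where there is no reading.
- bot.calibration(name): a dict with "intrinsics" (3x3 intrinsics, pixels), "dist" ([k1, k2, p1, p2, k3] as OpenCV has them; the pictures are not rectified), "pose" (4x4, takes a point from camera to world coordinates). Camera axes: x right, y up, looking along -z (the intrinsics and any distortion apply to the point x, -y, -z); pixel columns grow to the right and rows downward; lengths in m; the calibration is good to about 2 mm. A picture is of the moment at which its call begins: read the wrist's pose just before it. calibration takes no time and is no camera call; for the wrist camera it gives the pose at the moment of the call.
- bot.job_done(): hands the job in; it is judged then, once.
Trained networks look in the newest picture that a camera, given by its name, has taken for a name from the list of things; names that differ only in an ending like _2 or _b are one class to them, and where a whole thing is asked for, a point or a joint stands for the part that bears it (a point fixed in the world has none). Each returns a list of dicts, best first, with "confidence" (0 to 1); they miss things now and then, are a little off and sometimes report something else, mostly with a low value. They report only what shows in the picture. A call takes as long as a camera call. They do not tell look-alikes from the thing itself.
- bot.find_in(label, camera): "at" ([x, y, z] in m, in the coordinates of the camera as it stood for that picture, good to about 4 mm: the middle of the surface that is visible of it).
- bot.tip_of(label, camera): "at" ([x, y, z] in m, in the coordinates of the camera as it stood for that picture, good to about 4 mm: a listed point, or the origin of a listed thing).
The state is a dict: "clock": time; "joint_pos": joint angles; "joint_vel": joint speeds; "tau": joint torques, N m; "eef_pos": TCP position; "tool_rot": TCP orientation; "ft_force": force on the tool from outside, world axes, zero at the start; "ft_torque": the same for the moment, N m; "grip_width": finger opening in m; "grasp_force": force on a finger pad.
Only numpy, scipy, OpenCV 4.12 (cv2) and the standard library are available. Lean on these libraries where they do the work, as an engineer would, in place of code of your own. Each camera call takes 0.05 s, during which the arm holds its last target. There are 200 camera calls.

## Working session

There is one attempt and no reset: what is moved stays moved. The work goes in short steps, Python scripts to look and compute and a shell command to move; the robot and the scene stay as the last step left them, time stands still between calls to the robot, and variables do not carry over. Pictures are saved under pics/ and viewed, at most 10 in all, crops included, and the job is handed in when it is done.

```bash
mkdir -p pics; cat > h.py <<'E'
from workcell import bot
import numpy as np, cv2
def w(cam,p):
    T=np.array(bot.calibration(cam)["pose"]); return (T@np.r_[p,1])[:3]
def pix(cam,P):
    c=bot.calibration(cam);T=np.linalg.inv(np.array(c["pose"]));p=(T@np.r_[P,1])[:3]
    q,_=cv2.projectPoints(np.array([[p[0],-p[1],-p[2]]]),np.zeros(3),np.zeros(3),np.array(c["intrinsics"],float),np.array(c["dist"],float))
    return q.ravel().round(0)
def pt(cam,u,v,d):
    c=bot.calibration(cam)
    x,y=cv2.undistortPoints(np.array([[[u,v]]],float),np.array(c["intrinsics"],float),np.array(c["dist"],float)).ravel()
    return w(cam,[x*d,-y*d,-d])
def ptz(cam,u,v,z):
    a=pt(cam,u,v,.1);b=pt(cam,u,v,1.);return a+(b-a)*(z-a[2])/(b[2]-a[2])
def save(cam,n):
    im,d=bot.camera(cam);cv2.imwrite(f"pics/{n}.png",im[:,:,::-1]);np.save(f"pics/{cam}_d.npy",d);return im,d
E
python3 - <<'E'
from h import *
print(bot.tcp_to_grasp,bot.get_obs()["grip_width"],bot.get_obs()["tool_rot"])
for cam in ["top","scene"]:
    save(cam,cam+"0")
    for n in ["jig","fork_hole","bar_pivot","bar_handle","bar_eye","lock_pin","pin_collar","pin_knob","pin_block","black_flask","running_pliers","glass_cutter"]:
        for r in bot.tip_of(n,cam)[:4]:
            P=w(cam,r["at"]); print(cam,n,round(r["confidence"],2),P.round(3),pix(cam,P))
E
```

```text
0.0539 0.08532951628324174 [ 1.83329050e-01  9.83051052e-01 -1.02476409e-03 -1.94930045e-04]
top jig 0.69 [0.534 0.331 0.   ] [240. 194.]
top jig 0.64 [0.387 0.365 0.052] [224. 241.]
top fork_hole 0.72 [0.541 0.26  0.063] [260. 191.]
top bar_pivot 0.83 [0.524 0.398 0.052] [215. 196.]
top bar_pivot 0.71 [ 0.561 -0.265  0.002] [427. 189.]
top bar_handle 0.56 [0.464 0.389 0.078] [216. 215.]
top bar_eye 0.77 [0.387 0.365 0.053] [225. 241.]
top lock_pin 0.65 [ 0.483 -0.134 -0.001] [386. 212.]
top lock_pin 0.61 [ 0.407 -0.14  -0.001] [388. 236.]
top lock_pin 0.38 [ 0.563 -0.156 -0.002] [393. 187.]
top lock_pin 0.19 [ 0.462 -0.035  0.07 ] [357. 218.]
top pin_collar 0.63 [ 0.405 -0.142  0.043] [391. 237.]
top pin_collar 0.59 [ 0.479 -0.134  0.037] [388. 213.]
top pin_collar 0.48 [ 0.56  -0.155  0.039] [395. 187.]
top pin_collar 0.41 [ 0.461 -0.033  0.04 ] [355. 218.]
top pin_knob 0.54 [ 0.485 -0.134  0.062] [389. 211.]
top pin_knob 0.48 [ 0.559 -0.158  0.064] [397. 187.]
top pin_knob 0.46 [ 0.404 -0.137  0.06 ] [390. 237.]
top pin_knob 0.4 [ 0.463 -0.038  0.065] [358. 218.]
top pin_block 0.6
[... 873 characters left out ...]
38  0.004] [348. 279.]
scene pin_collar 0.76 [ 0.486 -0.134  0.042] [372. 251.]
scene pin_collar 0.69 [ 0.463 -0.038  0.047] [337. 232.]
scene pin_collar 0.66 [ 0.402 -0.139  0.04 ] [345. 271.]
scene pin_knob 0.79 [ 0.567 -0.158  0.063] [405. 235.]
scene pin_knob 0.51 [ 0.401 -0.14   0.059] [346. 265.]
scene pin_knob 0.49 [ 0.465 -0.033  0.06 ] [336. 227.]
scene pin_knob 0.49 [ 0.488 -0.135  0.061] [373. 245.]
scene pin_block 0.78 [ 0.464 -0.038  0.001] [337. 246.]
scene black_flask 0.96 [ 0.561 -0.26   0.001] [433. 280.]
scene running_pliers 0.59 [0.438 0.144 0.001] [287. 213.]
scene glass_cutter 0.67 [0.371 0.313 0.   ] [234. 194.]
scene glass_cutter 0.67 [ 0.561 -0.265  0.001] [435. 281.]
```

View pics/top0.png

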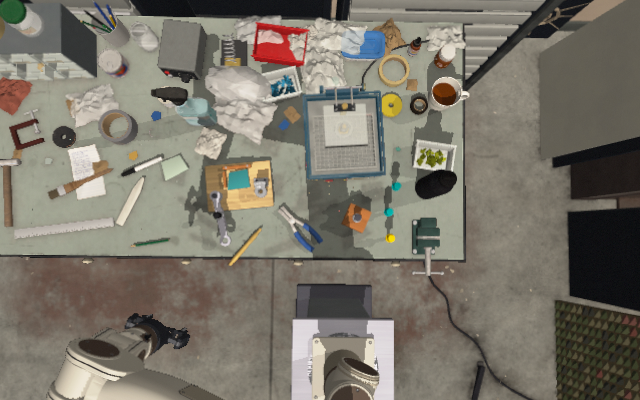

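View pics/scene0.png

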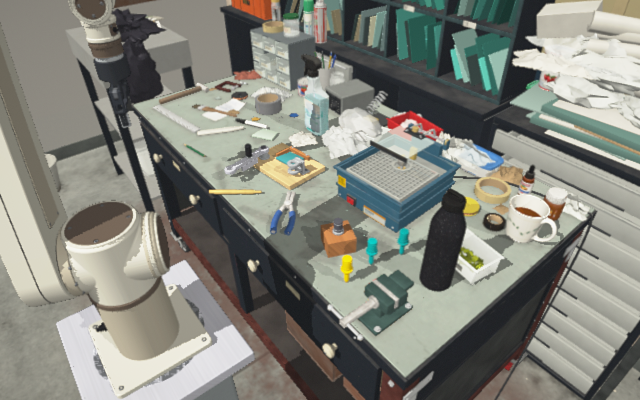

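The top and scene pictures agree. There are four pin-shaped things in the top view:
- The steel and dark pin in the wooden block, at (357,218).
- Yellow, at (391,238).
- Teal, at (388,212).
- Teal, at (396,187).

I choose the one in the wooden block. The bar is open (about 1.43 rad), with its pivot near (215,196), fork near (260,191) and eye near (225,241). I'll check the choice in one close crop.

```bash
python3 - <<'E'
from h import *
s=cv2.imread("pics/scene0.png");t=cv2.imread("pics/top0.png")
a=cv2.resize(s[200:300,310:430],(480,400),interpolation=2)
b=cv2.resize(s[125:205,205:325],(480,320)[:2],interpolation=2)
c=cv2.resize(t[150:250,195:275],(320,400),interpolation=2)
o=np.zeros((600,800,3),np.uint8);o[:400,:480]=a;o[:400,480:]=c
o[400:,:300]=cv2.resize(b,(300,200));cv2.imwrite("pics/crop.png",o)
d=np.load("pics/top_d.npy")
# heights along crate region
for u,v in[(310,100),(340,95),(310,175),(345,175),(380,175),(300,240),(262,186)]:
    print(u,v,pt("top",u,v,d[v,u]).round(3))
E
```

```text
310 100 [0.817 0.112 0.082]
340 95 [0.825 0.023 0.112]
310 175 [0.586 0.108 0.106]
345 175 [0.587 0.005 0.111]
380 175 [ 0.588 -0.098  0.11 ]
300 240 [0.392 0.137 0.026]
262 186 [0.556 0.255 0.058]
```

View pics/crop.png

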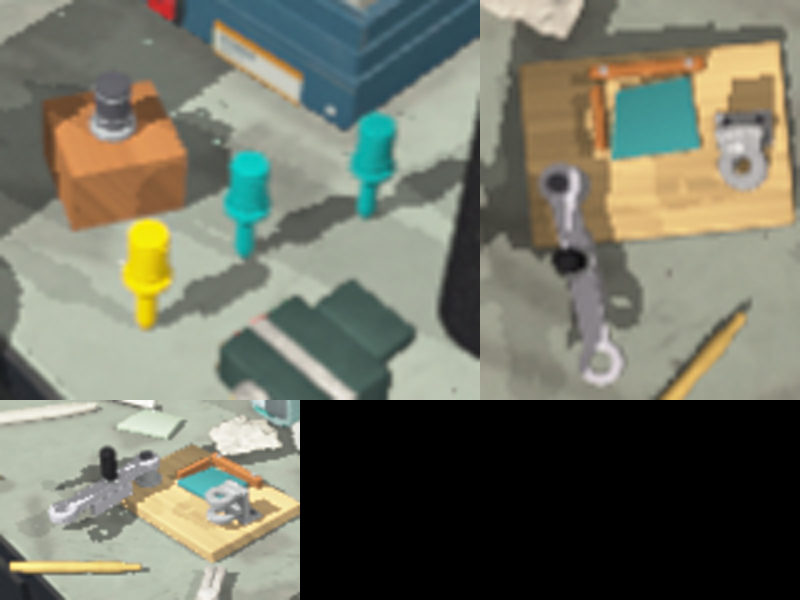

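The crop shows the steel and dark pin standing in the orange wooden block (crop 110,105), while the look-alikes are plain yellow and teal, so the choice is confirmed. I'm moving above the handle.

```bash
python3 -m jog '[0.3575,-0.099,-0.0675,0,0,0.31,0.3575,-0.099,-0.0675,0,0,0.31,0.3575,-0.099,-0.0675,0,0,0.31,0.3575,-0.099,-0.0675,0,0,0.31,0.3575,-0.099,-0.0675,0,0,0.31,0.3575,-0.099,-0.0675,0,0,0.31,0.3575,-0.099,-0.0675,0,0,0.31,0.3575,-0.099,-0.0675,0,0,0.31,0.3575,-0.099,-0.0675,0,0,0.31,0.3575,-0.099,-0.0675,0,0,0.31]' -0.2
python3 - <<'E'
from h import *
o=bot.get_obs();print(o["clock"],o["joint_pos"],o["eef_pos"],o["tool_rot"],o["grip_width"])
save("wrist","w1")
for n in ["bar_handle","bar_pivot","bar_eye","fork_hole"]:
    for r in bot.tip_of(n,"wrist")[:2]:
        P=w("wrist",r["at"]); print(n,round(r["confidence"],2),P.round(4),pix("wrist",P))
E
```

```text
clock: 2.13
eef_pos: [0.4674, 0.3861, 0.2487]
tool_rot: [-0.124, 0.992, -0.0, -0.001]
ft_force: [-0.7, -0.4, -0.7]
grip_width: 0.0343
grasp_force: 0.0
2.1333 [6.90254818e-01 4.79760013e-01 2.08196995e-01 1.30115099e+00
 2.83283684e-04 4.42169137e-01] [0.46743207 0.38607368 0.24872854] [-1.23724792e-01  9.92316097e-01 -3.94821225e-04 -8.85183205e-04] 0.03425827662111058
bar_handle 0.87 [0.4715 0.387  0.0732] [316. 204.]
bar_handle 0.59 [0.5394 0.2644 0.0632] [166. 238.]
bar_pivot 0.76 [0.5287 0.4014 0.0513] [315. 257.]
bar_eye 0.86 [0.3877 0.3705 0.0527] [321.  98.]
fork_hole 0.82 [0.5431 0.2649 0.0667] [164. 243.]
```

View pics/w1.png

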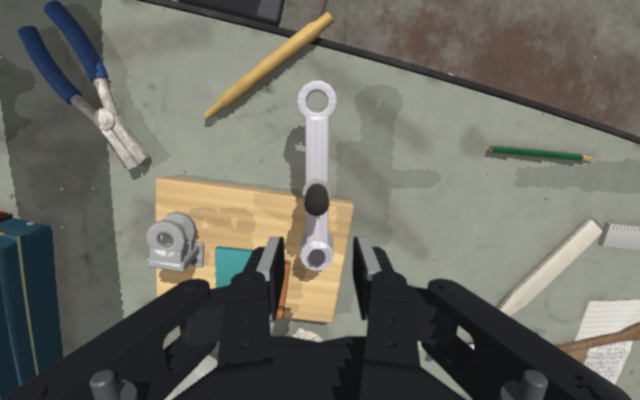

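The wrist view shows the bar upright at column 316, midway between the fingers. The eye hole is at (317,98), the handle at (316,199), the pivot at (316,257) and the fork hole at (166,238). I'll turn those pixels into positions.

```bash
python3 - <<'E'
from h import *
e=ptz("wrist",317,98,.052);p=ptz("wrist",316,257,.054);f=ptz("wrist",166,238,.062);h=ptz("wrist",317,201,.095)
print(e,p,f,h,np.linalg.norm((e-p)[:2]),np.linalg.norm((f-p)[:2]))
im=cv2.imread("pics/w1.png");cv2.imwrite("pics/w1c.png",np.hstack([cv2.resize(im[200:280,130:210],(400,400),interpolation=2),cv2.resize(im[70:130,287:347],(400,400),interpolation=2)]))
E
```

```text
[0.38862344 0.36723595 0.052     ] [0.5273368  0.40212662 0.054     ] [0.54010679 0.26446305 0.062     ] [0.46237269 0.38643271 0.095     ] 0.14303410644251102 0.13825458993395828
```

View pics/w1c.png

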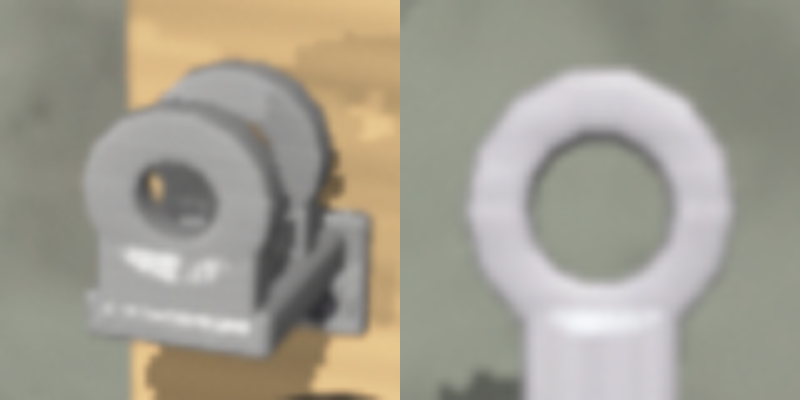

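```bash
python3 -m jog '[0,0,-0.05,0,0,0,0,0,-0.1,0,0,0,0,0,-0.145,0,0,0,0,0,-0.145,0,0,0,0,0,-0.145,0,0,0]' -
python3 - <<'E'
from h import *
t0=3.394
f=lambda t:.062*np.array([np.cos(t),np.sin(t)])
for a in np.arange(1,16)*.12: print(round(a/2,3),((f(t0+a)-f(t0))/.8).round(4), "from 1.2:",((f(t0+a)-f(t0+1.2))/.8).round(4))
E
```

```text
clock: 2.8
eef_pos: [0.4642, 0.3868, 0.1326]
tool_rot: [-0.126, 0.992, -0.001, -0.002]
ft_force: [-0.7, -0.1, 1.2]
grip_width: 0.034
grasp_force: 0.0
0.06 [ 0.0029 -0.0088] from 1.2: [-0.063   0.0488]
0.12 [ 0.0068 -0.0173] from 1.2: [-0.0591  0.0403]
0.18 [ 0.0116 -0.0252] from 1.2: [-0.0543  0.0324]
0.24 [ 0.0174 -0.0325] from 1.2: [-0.0485  0.0251]
0.3 [ 0.024 -0.039] from 1.2: [-0.0419  0.0186]
0.36 [ 0.0314 -0.0447] from 1.2: [-0.0345  0.0129]
0.42 [ 0.0394 -0.0494] from 1.2: [-0.0265  0.0082]
0.48 [ 0.0479 -0.0532] from 1.2: [-0.018   0.0044]
0.54 [ 0.0567 -0.056 ] from 1.2: [-0.0091  0.0016]
0.6 [ 0.0659 -0.0576] from 1.2: [0. 0.]
0.66 [ 0.0752 -0.0581] from 1.2: [ 0.0093 -0.0005]
0.72 [ 0.0844 -0.0576] from 1.2: [0.0186 0.    ]
0.78 [ 0.0936 -0.0559] from 1.2: [0.0277 0.0017]
0.84 [ 0.1025 -0.0531] from 1.2: [0.0366 0.0045]
0.9 [ 0.1109 -0.0493] from 1.2: [0.0451 0.0083]
```

```bash
python3 -m jog '[0.003,-0.009,0,0,0,0.06,0.007,-0.017,0,0,0,0.12,0.012,-0.025,0,0,0,0.18,0.017,-0.032,0,0,0,0.24,0.024,-0.039,0,0,0,0.3,0.031,-0.045,0,0,0,0.36,0.039,-0.049,0,0,0,0.42,0.048,-0.053,0,0,0,0.48,0.057,-0.056,0,0,0,0.54,0.066,-0.058,0,0,0,0.6]' -
python3 -m jog '[0.009,0,0,0,0,0.06,0.018,0,0,0,0,0.12,0.023,0.001,0,0,0,0.12,0.028,0.001,0,0,0,0.12,0.028,0.001,0,0,0,0.12]' -
```

```text
clock: 3.63
eef_pos: [0.5185, 0.3411, 0.1374]
tool_rot: [-0.666, 0.746, 0.0, 0.0]
ft_force: [-3.7, -1.8, 1.1]
grip_width: 0.0342
grasp_force: 2.0
clock: 4.05
eef_pos: [0.5413, 0.3423, 0.1365]
tool_rot: [0.748, -0.664, -0.001, -0.001]
ft_force: [-5.2, -2.0, 3.7]
grip_width: 0.034
grasp_force: 2.6
```

```bash
python3 -m jog '[0.003,0.0003,0,0,0,0,0.005,0.0005,0,0,0,0,0.005,0.0005,0,0,0,0]' -
python3 - <<'E'
from h import *
save("scene","s2")
for cam in["scene"]:
  for n in ["bar_handle","bar_eye","fork_hole"]:
    for r in bot.tip_of(n,cam)[:1]:
        P=w(cam,r["at"]); print(n,round(r["confidence"],2),P.round(4),pix(cam,P))
E
```

```text
clock: 4.3
eef_pos: [0.542, 0.3425, 0.1362]
tool_rot: [0.748, -0.664, -0.003, 0.002]
ft_force: [-13.3, -3.2, 9.6]
grip_width: 0.034
grasp_force: 6.9
bar_handle 0.58 [0.5356 0.3387 0.0744] [275. 149.]
bar_eye 0.55 [0.5419 0.2598 0.0543] [292. 165.]
fork_hole 0.96 [0.5423 0.2565 0.0627] [293. 163.]
```

```bash
python3 -m jog '[-0.006,0,0.0,0,0,0,-0.006,0,0.05,0,0,0,-0.006,0,0.1,0,0,0,-0.004,-0.05,0.145,0,0,0,-0.004,-0.1,0.145,0,0,0,-0.004,-0.1,0.145,0,0,0,-0.004,-0.1,0.145,0,0,0,-0.004,-0.1,0.145,0,0,0]' 0
python3 - <<'E'
from h import *
im,_=save("wrist","w3")
for n in ["bar_handle","bar_pivot","bar_eye","fork_hole"]:
    for r in bot.tip_of(n,"wrist")[:1]:
        P=w("wrist",r["at"]); print(n,round(r["confidence"],2),P.round(4),pix("wrist",P))
E
```

```text
clock: 5.17
eef_pos: [0.543, 0.2622, 0.2512]
tool_rot: [0.748, -0.664, 0.0, -0.002]
ft_force: [-0.0, 0.8, 0.8]
grip_width: 0.0428
grasp_force: 0.0
bar_handle 0.68 [0.5336 0.3425 0.0708] [318. 283.]
bar_pivot 0.97 [0.53   0.3992 0.0458] [314. 318.]
bar_eye 0.77 [0.5431 0.263  0.05  ] [318. 191.]
fork_hole 0.75 [0.5421 0.2622 0.062 ] [319. 194.]
```

View pics/w3.png

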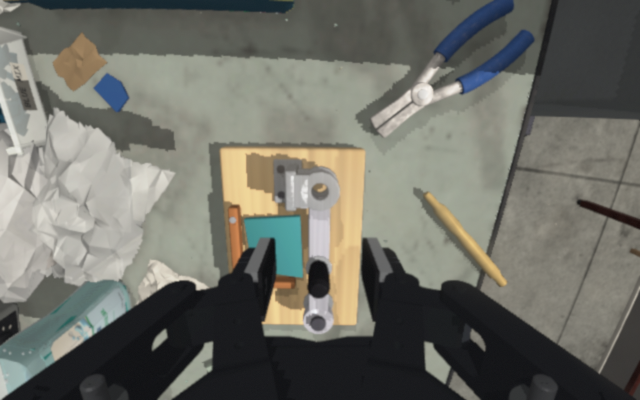

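The bar now lies in line with the fork, and the fork hole is at about (320,188). Next I'll go over the pin with the same tool yaw.

```bash
python3 -m jog '[-0.0975,-0.371,0,0,0,0,-0.0975,-0.371,0,0,0,0,-0.0975,-0.371,0,0,0,0,-0.0975,-0.371,0,0,0,0,-0.0975,-0.371,0,0,0,0,-0.0975,-0.371,0,0,0,0,-0.0975,-0.371,0,0,0,0,-0.0975,-0.371,0,0,0,0,-0.0975,-0.371,0,0,0,0,-0.0975,-0.371,0,0,0,0]' 0.1
python3 - <<'E'
from h import *
im,_=save("wrist","w4")
for n in ["pin_knob","pin_collar","pin_block"]:
    for r in bot.tip_of(n,"wrist")[:2]:
        P=w("wrist",r["at"]); print(n,round(r["confidence"],2),P.round(4),pix("wrist",P))
o=cv2.imread("pics/w3.png")
cv2.imwrite("pics/cmp.png",np.hstack([cv2.resize(o[153:223,285:355],(400,400),interpolation=2),cv2.resize(cv2.imread("pics/w4.png")[130:250,260:380],(400,400),interpolation=2)]))
E
```

```text
clock: 6.25
eef_pos: [0.4644, -0.035, 0.2497]
tool_rot: [0.748, -0.664, -0.0, -0.0]
ft_force: [0.9, -0.1, -0.3]
grip_width: 0.0472
grasp_force: 0.0
pin_knob 0.9 [ 0.4669 -0.0359  0.0648] [317. 193.]
pin_knob 0.74 [ 0.568  -0.1563  0.0567] [207.  26.]
pin_collar 0.95 [ 0.468  -0.0331  0.0404] [316. 189.]
pin_collar 0.87 [ 0.4093 -0.1375  0.04  ] [399.  79.]
pin_block 0.86 [ 0.4625 -0.034  -0.0035] [321. 179.]
```

View pics/cmp.png

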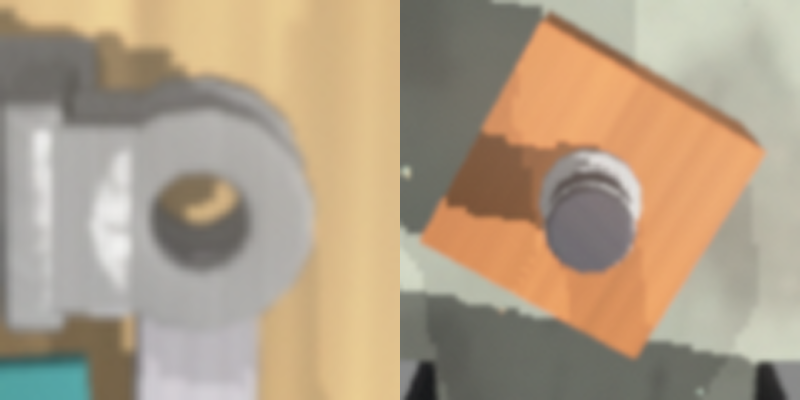

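Left panel: fork hole centre at about (320.2,191.7) in w3. Right panel: knob top at about (316.7,198.7) in w4.

```bash
python3 - <<'E'
from h import *
o=bot.get_obs();d=np.array([.543,.2622,.2512])-o["eef_pos"]
print(o["eef_pos"],"knob",ptz("wrist",316.7,198.7,.081),"hole",ptz("wrist",320.2,191.7,.062-d[2])+d)
E
```

```text
[ 0.46470117 -0.03351491  0.24967461] knob [ 0.4668706  -0.03509836  0.081     ] hole [0.54234673 0.25976601 0.062     ]
```

```bash
python3 -m jog '[0.004,0,-0.05,0,0,0,0.004,0,-0.1,0,0,0,0.004,0,-0.15,0,0,0,0.004,0,-0.151,0,0,0,0.004,0,-0.151,0,0,0]' -
python3 -m jog '[0,0,0,0,0,0,0,0,0,0,0,0,0,0,0,0,0,0,0,0,0,0,0,0,0,0,0,0,0,0,0,0,0,0,0,0]' -1
```

```text
clock: 6.87
eef_pos: [0.4658, -0.0337, 0.1275]
tool_rot: [0.749, -0.663, -0.003, 0.002]
ft_force: [-0.0, 0.3, 0.4]
grip_width: 0.0472
grasp_force: 0.0
clock: 7.37
eef_pos: [0.4682, -0.0348, 0.1318]
tool_rot: [0.748, -0.663, 0.001, -0.001]
ft_force: [-3.6, 0.1, 6.3]
grip_width: 0.0199
grasp_force: 58.6
```

```bash
python3 -m jog '[0,0,0.03,0,0,0,0,0,0.06,0,0,0,0,0,0.1,0,0,0,0,0,0.15,0,0,0,0,0,0.15,0,0,0]' -
python3 -m jog '[0.03,0.05,0,0,0,0,0.05,0.1,0,0,0,0,0.06,0.15,0,0,0,0,0.07,0.2,0,0,0,0,0.08,0.25,0,0,0,0,0.09,0.3,0,0,0,0,0.094,0.34,0,0,0,0,0.0944,0.369,0,0,0,0,0.0944,0.369,0,0,0,0,0.0944,0.369,0,0,0,0]' -
python3 - <<'E'
from h import *
im,_=save("wrist","w5")
for cam in["wrist","scene"]:
  if cam=="scene":save("scene","s5")
  for n in ["lock_pin","pin_collar","pin_knob","fork_hole","bar_eye"]:
    for r in bot.tip_of(n,cam)[:1]:
        P=w(cam,r["at"]); print(cam,n,round(r["confidence"],2),P.round(4),pix(cam,P))
a=cv2.imread("pics/w5.png")[100:300,200:440];b=cv2.imread("pics/s5.png")[90:190,230:350]
cv2.imwrite("pics/w5c.png",np.hstack([cv2.resize(a,(400,333)),cv2.resize(b,(400,333),interpolation=2)]))
E
```

```text
clock: 7.78
eef_pos: [0.4719, -0.0351, 0.2589]
tool_rot: [0.748, -0.663, 0.007, -0.005]
ft_force: [1.4, 0.2, 0.2]
grip_width: 0.0201
grasp_force: 58.9
clock: 8.62
eef_pos: [0.5432, 0.2621, 0.2505]
tool_rot: [0.749, -0.662, 0.001, -0.001]
ft_force: [1.4, -1.0, -1.6]
grip_width: 0.02
grasp_force: 59.0
wrist lock_pin 0.65 [0.5409 0.254  0.1201] [324. 209.]
wrist pin_collar 0.93 [0.5468 0.2606 0.1585] [313. 240.]
wrist fork_hole 0.9 [0.5431 0.2565 0.0629] [320. 192.]
wrist bar_eye 0.7 [0.5422 0.2628 0.0526] [320. 196.]
scene lock_pin 0.69 [ 0.4103 -0.1384  0.0009] [348. 281.]
scene pin_collar 0.59 [0.5378 0.2563 0.1654] [290. 132.]
scene pin_knob 0.78 [ 0.4076 -0.1401  0.0603] [348. 263.]
scene fork_hole 0.89 [0.5426 0.2573 0.0647] [293. 162.]
scene bar_eye 0.54 [0.54   0.2592 0.0504] [292. 166.]
```

View pics/w5c.png

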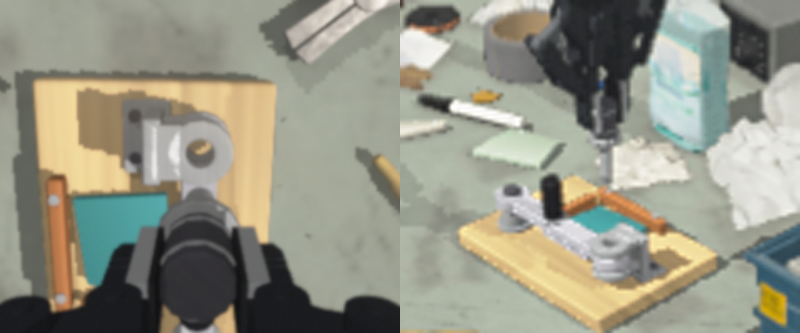

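The pin is held upright in the wrist view: tip at about (319,213), fork hole at about (320.6,190). I'll check tip against hole.

```bash
python3 - <<'E'
from h import *
o=bot.get_obs();print(o["eef_pos"],o["joint_pos"][5])
for z in(.12,.125,.13):print("tip",ptz("wrist",319.4,213,z))
print("hole",ptz("wrist",320.6,190.5,.062))
a=cv2.imread("pics/w5.png")[165:245,270:370]
cv2.imwrite("pics/w5d.png",cv2.resize(a,(750,600),interpolation=2))
E
```

```text
[0.54304784 0.26004595 0.24913195] -1.2440686281826525
tip [0.54333687 0.25704505 0.12      ]
tip [0.54355298 0.25540388 0.125     ]
tip [0.5437691 0.2537627 0.13     ]
hole [0.54226551 0.25591417 0.062     ]
```

View pics/w5d.png

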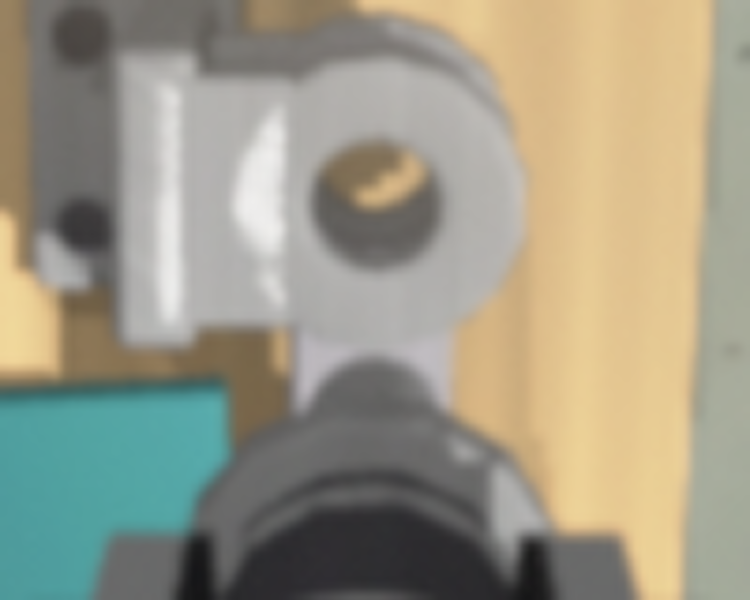

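```bash
python3 -m jog '[-0.001,-0.001,-0.04,0,0,0,-0.001,-0.001,-0.07,0,0,0,-0.001,-0.001,-0.074,0,0,0,-0.001,-0.001,-0.08,0,0,0,-0.001,-0.001,-0.088,0,0,0,-0.001,-0.001,-0.096,0,0,0,-0.001,-0.001,-0.096,0,0,0]' -
```

```text
clock: 9.8
eef_pos: [0.5424, 0.2598, 0.172]
tool_rot: [0.748, -0.663, 0.0, -0.0]
ft_force: [-0.0, 1.1, -1.0]
grip_width: 0.0197
grasp_force: 58.8
```

```bash
python3 -m jog '[0,0,-0.005,0,0,0,0,0,-0.01,0,0,0,0,0,-0.015,0,0,0,0,0,-0.02,0,0,0,0,0,-0.02,0,0,0]' -
python3 -m jog '[0,0,-0.003,0,0,0,0,0,-0.006,0,0,0,0,0,-0.009,0,0,0,0,0,-0.012,0,0,0,0,0,-0.012,0,0,0]' -
```

```text
clock: 10.22
eef_pos: [0.5423, 0.2598, 0.1556]
tool_rot: [0.748, -0.663, -0.0, -0.0]
ft_force: [1.7, 1.5, -2.3]
grip_width: 0.0203
grasp_force: 58.8
clock: 10.63
eef_pos: [0.5423, 0.2598, 0.1489]
tool_rot: [0.748, -0.663, 0.0, -0.001]
ft_force: [-3.0, -0.9, 10.1]
grip_width: 0.0201
grasp_force: 60.1
```

```bash
python3 -m jog '[0,0,0,0,0,0,0,0,0,0,0,0,0,0,0,0,0,0,0,0,0,0,0,0]' -0.1
python3 -m jog '[0,0,0.03,0,0,0,0,0,0.07,0,0,0,0,0,0.12,0,0,0,0,0,0.12,0,0,0,0,0,0.12,0,0,0]' -
python3 - <<'E'
from h import *
for cam in["wrist","scene"]:
  save(cam,cam+"6")
  for n in ["lock_pin","pin_collar","pin_knob","fork_hole","bar_handle"]:
    for r in bot.tip_of(n,cam)[:5]:
        P=w(cam,r["at"])
        if P[1]>.2:print(cam,n,round(r["confidence"],2),P.round(4),pix(cam,P))
a=cv2.imread("pics/wrist6.png")[140:340,240:400];b=cv2.imread("pics/scene6.png")[110:190,245:325]
cv2.imwrite("pics/c6.png",np.hstack([cv2.resize(a,(380,475)),cv2.resize(b,(420,475),interpolation=2)]))
E
```

```text
clock: 10.97
eef_pos: [0.5419, 0.2593, 0.1463]
tool_rot: [0.748, -0.663, -0.0, 0.0]
ft_force: [0.3, 0.1, -0.6]
grip_width: 0.0384
grasp_force: 0.0
clock: 11.38
eef_pos: [0.5437, 0.2602, 0.2458]
tool_rot: [0.748, -0.663, 0.001, -0.003]
ft_force: [-0.2, 0.3, -1.0]
grip_width: 0.0378
grasp_force: 0.0
wrist lock_pin 0.94 [0.5376 0.2538 0.0128] [324. 179.]
wrist pin_knob 0.82 [0.5415 0.2564 0.0732] [319. 198.]
wrist fork_hole 0.83 [0.5398 0.2579 0.0561] [320. 195.]
wrist bar_handle 0.64 [0.5354 0.3407 0.0676] [314. 288.]
scene lock_pin 0.42 [0.5445 0.2603 0.0234] [294. 173.]
scene pin_collar 0.47 [0.5394 0.2601 0.0621] [291. 163.]
scene pin_collar 0.23 [0.5424 0.2596 0.0548] [293. 165.]
scene pin_knob 0.69 [0.5426 0.2609 0.08  ] [292. 157.]
scene fork_hole 0.86 [0.543  0.2584 0.0653] [293. 162.]
scene bar_handle 0.86 [0.5346 0.3375 0.0767] [275. 149.]
```

View pics/c6.png

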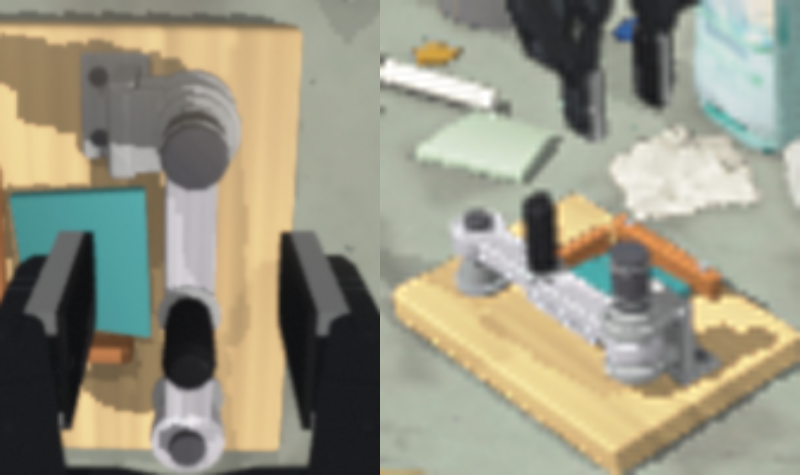

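The pin stands upright in the fork with its collar on the upper ear and the bar home. I'll check the knob-top height (it should be 0.098), then hand in.

```bash
python3 - <<'E'
from h import *
d=np.load("pics/wrist_d.npy");P=pt("wrist",322,206,float(np.median(d[203:210,319:325])));print(P)
if abs(P[2]-.098)<.004: print(bot.job_done())
E
```

```text
[0.54019204 0.25761598 0.0927941 ]
```

```bash
python3 - <<'E'
from h import *
d=np.load("pics/wrist_d.npy")
for n,u,v in[("knob",322,206),("handle top",319,295),("bar",319,240),("board",352,230)]:
    print(n,pt("wrist",u,v,float(np.median(d[v-2:v+3,u-2:u+3]))).round(4))
E
```

```text
knob [0.5402 0.2576 0.0928]
handle top [0.533  0.3347 0.0895]
bar [0.5366 0.3043 0.0471]
board [0.5023 0.3036 0.0131]
```

The known heights (bar, board, handle top) all read about 5 mm low. Corrected for that, the knob top is at 0.098, so the pin is seated.

```bash
python3 -c "
from workcell import bot
print(bot.job_done())"
```

```text
the job is handed in; nothing more can be done
None
```

I swung the bar home, seated the lock pin through both ears and the eye, released it, and handed the job in at about 12 s of the 51 s allowed; no verdict was returned.

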